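# Load the chocolate melter and switch it on

## Robot

A 6-joint arm with a two-finger parallel gripper is mounted at the origin on the work surface. World frame = base frame: x ahead of the robot, y to its left, z up, the work surface at z = 0. Lengths are in m, angles in rad, forces in N, time in s.
With the tool pointing down it reaches from about 0.325 to 0.75 m from the base axis. Payload 7.6 kg.
Tool frame: the origin (TCP) lies at the very end of the fingers, on their centre line; the grasp point (between the pads) lies 19 mm behind it; z points along the fingers, x is the direction in which the jaws open and shut, and the axes are right-handed (so a half turn about z gives the same grasp; the last joint's range is limited). The gripper opens to 85 mm and grips with 20 to 120 N. Pads are 22 mm wide; open, the fingers measure 114 mm over their backs; the gripper's body (76 mm by 85 mm) begins 54 mm behind the grasp point. The pads swing forward as they close: fully open they stand 13 mm farther back than shut.
Start: joints at [1.259, 0.052, 1.401, -0, 1.689, -0.07], TCP at [0.126, 0.51, 0.231] pointing down, gripper open.
Joint ranges: [-2.9, 2.9], [-0.91, 2.17], [0.12, 2.37], [-1.06, 4.2], [0.26, 2.73], [-2.93, 2.93]. Speed limits (rad/s): [2.57, 2.57, 3.01, 3.14, 3.14, 3.14].

## Interface

Orientations are given as a 3x3 rotation matrix whose columns are the frame's x, y, z axes.
In Python, from workcell import read_state, snapshot, camera_model, hand_in gives the robot as it stands.
- The arm moves only by the tool play_rows, never from a script. Its arguments are lists of equal length, an entry for each row: "xyz": the shift along the tool's x, y, z in mm, a list of three; "dr": the turn, a rotation vector about the tool's x, y, z in rad, a list of three; "hand": the opening, from 0 (shut) to 1 (fully open). A call has exactly 5 rows; each row shifts and turns the commanded pose from where the row before left it, along the tool's axes as they then stand; what a row does not reach is not made up. A row lasts 1/12 s, in which the tool goes at most 41.7 mm and 7.16 degrees, less where a joint would pass 70% of its speed; a pose out of reach is approached as far as the arm can. A call with a gripper value outside its range is refused whole. The fingers move at their own pace and stop on an object; "force" is the grip in N (left out, the last holds). Time passes only in rows, so rows that do not move let the fingers close, or fill a call up. It gives the time, the measured TCP pose, the force and the opening at its end, in the units of the state.
- read_state(): the state, without advancing time (a new reading comes with each control period).
- snapshot(name): name is "scene" or "side" or "wrist"; returns (picture, depth): 400x640x3 uint8, blue, green, red; 400x640 float32, m along the optical axis (not along the pixel's ray), 0 where there is no reading.
- camera_model(name): a dict with "fx", "fy", "cx", "cy" (pixels), "view" (4x4, takes a point from world to camera coordinates); the wrist camera has in their place "hand_eye" (4x4, takes a point from camera to tool coordinates, whose origin is the TCP and whose axes are the tool frame's). Camera axes: x right, y up, looking along -z (the intrinsics and any distortion apply to the point x, -y, -z); pixel columns grow to the right and rows downward; lengths in m; the calibration is good to about 2 mm. A picture is of the moment at which its call begins: read the wrist's pose just before it. camera_model takes no time and is no camera call.
- hand_in(): hands the job in, once; it reports no verdict.
The state is a dict: "clock": time; "qpos": joint angles; "dq": joint speeds; "joint_torque": joint torques, N m; "tool_pos": TCP position; "eef_rot": TCP orientation; "contact_force": force on the tool from outside, world axes, zero at the start; "ft_torque": the same for the moment, N m; "grip_width": opening from 0.0 (shut) to 1.0 (fully open).
Only numpy, scipy, OpenCV 4.12 (cv2) and the standard library are available. Lean on these libraries where they do the work, as an engineer would, in place of code of your own. Each camera call takes 0.05 s, during which the arm holds its last target. There are 200 camera calls.

## Task

Lift the hinged tray by its bar handle so that all five chocolate chunks slide off into the melter's hopper, then lower the tray back down level on its rest without letting it drop. After that turn the knob on the heat control box clockwise past its click, to the on stop, and leave the glass jar and the ring cutter where they stand.

Things in the scene. Friction and masses are not known exactly. Their poses are not given: they have to be found in the camera images.
- melter: stainless counter-top chocolate melter, fixed, 360 long (its x) x 190 wide (its y). Origin on the table exactly under the tray's hinge line, which runs along y at x = 0, z = 112 mm. The tray lies at x -170 to 0, over a block with its top 106 mm above the table; the open feed hopper lies at x > 0
- tray (a joint): angle of the hinged sheet-metal tray, rad: 0 = level on its rest, grows as the handle end is lifted, stop at 1.15; it falls back when let go. 0.45 kg, 170 mm long, 145 mm wide inside, 4 mm floor (upper face 116 mm above the table when level), walls 34 mm high at the sides and handle end, open at the hinge end
- tray_bar (a point): middle of the tray's handle: a round bar of 12 mm diameter along the melter's y, 98 mm clear between its two arms. With the tray level it is at x = -235, y = 0, z = 130 mm in the melter's frame, 65 mm out from the tray's end wall (in the tray: 235 mm from the hinge line along the floor, 18 mm above the underside). It moves with the tray
- hopper_edge (a point): middle of the near edge of the hopper's inner floor, directly below the tray's hinge line, 30 mm above the table (x = 0, y = 0, z = 30 mm in the melter's frame; axes as the melter's). The hopper's inside runs from here 165 mm in +x and 87 mm to either side in y; walls 8 mm thick, side walls up to 130 mm above the table, guard at the far end up to 168 mm
- control: fixed grey heat control box, 120 x 110 mm, top at z = 59 mm, origin under its centre; stands left or right of the melter
- knob (a joint): angle of the bar knob on top of the control box, rad: 0 = off, grows clockwise seen from above, stop at 1.3 = on. A sprung detent (about 0.08 N m) holds it at either end; it clicks over at 0.65 and then snaps to the other end
- knob_grip (a point): point on the knob's axis at gripping height, 93 mm above the table. The grip is an upright bar 62 mm long x 14 mm thick, from z = 69 (top of a disc of 68 mm diameter) to z = 105 mm. The bar lies along this point's x, which turns with the knob; at joint value 0 it is the control box's x
- chunk1: dark chocolate chunk 62 x 36 x 26 mm, 65 g (its x, y, z), origin under its centre; starts lying in the tray
- chunk2: dark chocolate chunk 62 x 36 x 26 mm, 65 g (its x, y, z), origin under its centre; starts lying in the tray
- chunk3: dark chocolate chunk 62 x 36 x 26 mm, 65 g (its x, y, z), origin under its centre; starts lying in the tray
- chunk4: dark chocolate chunk 62 x 36 x 26 mm, 65 g (its x, y, z), origin under its centre; starts lying in the tray
- chunk5: dark chocolate chunk 62 x 36 x 26 mm, 65 g (its x, y, z), origin under its centre; starts lying in the tray
- jar: glass jar with a steel screw cap, 84 mm diameter, 150 mm high, origin under its centre; stands left or right of the melter, where the heat control is not. Leave alone
- cutter: steel ring cutter, 80 mm diameter, 35 mm high, on the table near the tray's handle, origin under its centre. Leave alone
There are look-alikes about, which are no part of the job. What is shaped like the control but purple is not meant.

How it is judged:
By the outcome, as a careful person would: the job done as asked, in the order asked, and still so for the second after the job is handed in, with the robot touching nothing.
It also fails if it takes over 54 s, if anything falls off the work surface, if the arm or the gripper's body presses on something with over 40 N, if the wrist force passes 120 N, or if a joint passes its speed limit or range.

## Working session

There is one attempt and no reset: what is moved stays moved. The work goes in short steps, Python scripts to look and compute and a tool call to move; the robot and the scene stay as the last step left them, time stands still between calls to the robot, and variables do not carry over. Pictures are saved under pics/ and viewed, about 8 in all and at most 12, crops included, and the job is handed in when it is done.

Besides the shell and the picture viewer there is one more tool, called after "Call:" by a JSON object that holds its "name" and its "arguments". play_rows: Moves the arm, as the interface text tells. Its arguments: {"type":"object","properties":{"xyz":{"type":"array"},"dr":{"type":"array"},"hand":{"type":"array"},"force":{"type":"number"}},"required":["xyz","dr","hand"]}

```bash
mkdir -p pics; ls
python3 - <<'E'
from workcell import *
import cv2,numpy as np
print(read_state())
for n in ("scene","side"):
    p,d=snapshot(n); cv2.imwrite(f"pics/{n}0.png",p); np.save(f"pics/{n}0.npy",d); m=camera_model(n); print(n,m)
print(camera_model("wrist"))
E
```

```text
pics
{'clock': 0.0, 'qpos': array([ 1.25872701e+00,  5.28421514e-02,  1.40176371e+00, -9.75195523e-06,
        1.68854386e+00, -7.02865319e-02]), 'dq': array([ 0.00015055, -0.00050659, -0.00045747, -0.00079643, -0.00017049,
       -0.0006956 ]), 'joint_torque': array([-3.22934255e-03, -3.81662536e+01, -3.60187626e+01, -2.91052011e-04,
        6.12528878e-03,  3.40395343e-05]), 'tool_pos': array([0.12558478, 0.50945196, 0.23044991]), 'eef_rot': array([[ 2.39434674e-01,  9.70912363e-01, -4.68846523e-04],
       [ 9.70911233e-01, -2.39435112e-01, -1.48483139e-03],
       [-1.55389948e-03, -9.96882366e-05, -9.99998788e-01]]), 'contact_force': array([-0.54794068,  0.79715268, -0.82147856]), 'ft_torque': array([-0.01989   ,  0.03193643, -0.00901585]), 'grip_width': 1.0011714546550634}
scene {'fx': 385.72587229483514, 'fy': 385.72587229483514, 'cx': 318.5553050162745, 'cy': 199.10698531612783, 'view': array([[ 0.78591302,  0.6183336 , -0.00206931, -0.41356627],
       [-0.46312386,  0.59084949,  0.66061575,  0.17442811],
       [ 0.40970357, -0.51822817,  0.75072135, -1.37583158],
       [ 
[... 263 characters left out ...]
2.20640941e-03,  6.25966849e-01,  7.79846546e-01,
        -8.63694727e-02],
       [ 1.34575402e-03, -7.79845880e-01,  6.25970121e-01,
        -1.00270920e+00],
       [ 0.00000000e+00,  0.00000000e+00,  0.00000000e+00,
         1.00000000e+00]])}
{'fx': 276.251995379742, 'fy': 276.251995379742, 'cx': 322.8099563426469, 'cy': 202.5431827815125, 'hand_eye': array([[ 9.99999767e-01, -6.61832559e-04,  1.67464149e-04,
        -5.25277871e-04],
       [-5.72680497e-04, -9.46757512e-01, -3.21947022e-01,
        -8.18640769e-02],
       [ 3.71622963e-04,  3.21946851e-01, -9.46757671e-01,
        -1.42514282e-01],
       [ 0.00000000e+00,  0.00000000e+00,  0.00000000e+00,
         1.00000000e+00]])}
```

View pics/scene0.png

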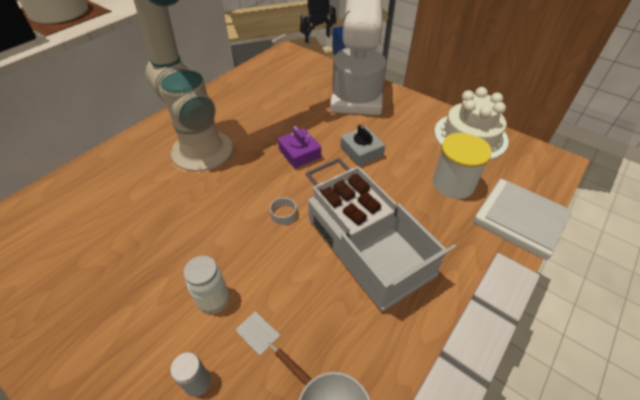

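View pics/side0.png

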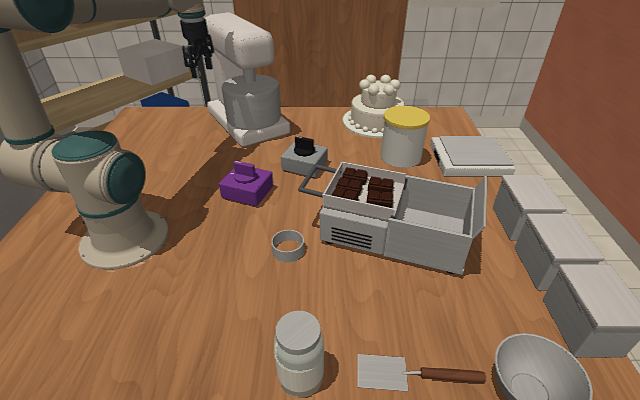

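```bash
cat > h.py <<'E'
import numpy as np,cv2
from workcell import *
def cloud(d,m,T=None):
    v,u=np.mgrid[:d.shape[0],:d.shape[1]]
    P=np.stack([(u-m['cx'])/m['fx']*d,-(v-m['cy'])/m['fy']*d,-d,np.ones_like(d)],-1)
    if T is None: T=np.linalg.inv(m['view'])
    W=(P@T.T)[...,:3]; W[d<=0]=np.nan
    return W
def wrist_T(st,m):
    A=np.eye(4);A[:3,:3]=st['eef_rot'];A[:3,3]=st['tool_pos']
    return A@m['hand_eye']
E
python3 - <<'E'
from h import *
for n in ("scene","side"):
    d=np.load(f"pics/{n}0.npy");W=cloud(d,camera_model(n)); 
    pts={'scene':[(363,146),(365,133),(300,147),(327,172),(283,220),(440,250)],'side':[(304,157),(305,146),(245,185),(300,190),(330,192),(322,168),(440,262),(485,200),(300,350)]}[n]
    for u,v in pts: print(n,(u,v),W[v,u].round(4))
    f=np.isfinite(W[...,2])
    # raster top view of heights 
    for lo,hi in ((.054,.064),(.099,.109),(.122,.140)):
        S=W[f&(W[...,2]>lo)&(W[...,2]<hi)]
        S=S[(S[:,0]>.2)&(S[:,0]<1)&(S[:,1]>-.4)&(S[:,1]<.5)]
        img=np.zeros((450,400),np.uint8)
        ij=((S[:,:2]-[.2,-.4])/.002).astype(int); img[np.clip(ij[:,1],0,449),np.clip(ij[:,0],0,399)]=255
        k,l,s,c=cv2.connectedComponentsWithStats(cv2.dilate(img,np.ones((3,3))))
        for i in range(1,k):
            if s[i,4]>40:
                yx=np.argwhere((l==i)&(img>0))[:,::-1].astype(np.float32)
                r=cv2.minAreaRect(yx); print(n,lo,(np.array(r[0])*.002+[.2,-.4]).round(4),(np.array(r[1])*2).round(),round(r[2],1),len(yx))
p=cv2.imread("pics/side0.png"); cv2.imwrite("pics/c1.png",cv2.resize(p[120:280,200:500],None,fx=2.6,fy=2.6,interpolation=cv2.INTER_CUBIC))
E
```

```text
scene (363, 146) [0.4708 0.3133 0.0572]
scene (365, 133) [0.4655 0.3264 0.1019]
scene (300, 147) [0.3148 0.1691 0.0678]
scene (327, 172) [0.4166 0.1854 0.0006]
scene (283, 220) [ 0.4514 -0.0738  0.0255]
scene (440, 250) [0.8731 0.0445 0.1181]
scene 0.054 [ 0.5011 -0.3655] [18. 68.] 3.4 45
scene 0.054 [ 0.8481 -0.3524] [122.  40.] 32.3 151
scene 0.054 [ 0.7124 -0.0708] [382. 164.] 10.3 214
scene 0.054 [0.7431 0.0493] [202. 101.] 25.8 154
scene 0.054 [0.2875 0.1909] [110. 122.] 69.6 447
scene 0.054 [0.4509 0.3361] [113. 122.] 68.5 423
scene 0.054 [0.7753 0.3491] [124.  42.] 3.7 91
scene 0.054 [0.4302 0.3959] [ 8. 27.] 69.4 15
scene 0.054 [0.2778 0.4922] [37.  7.] 11.3 19
scene 0.054 [0.2409 0.4915] [25.  7.] 14.0 9
scene 0.099 [ 0.5006 -0.3657] [19. 68.] 1.7 49
scene 0.099 [ 0.99  -0.263] [ 8. 22.] 0.0 10
scene 0.099 [ 0.9902 -0.1708] [ 7. 14.] 56.3 10
scene 0.099 [ 0.7039 -0.064 ] [387. 168.] 6.7 540
scene 0.099 [ 0.9882 -0.1108] [11. 46.] 12.5 18
scene 0.099 [0.7459 0.0457] [222. 111.] 25.9 202
scene 0.099 [ 0.99 -0.04] [ 8. 24.] 0.0 7
scene 0.099 [0.991 0.063] [14. 10.] 90.0 7
scene
[... 2037 characters left out ...]
165.] 72.5 174
side 0.099 [0.2897 0.1921] [18. 61.] 71.6 76
side 0.099 [0.4554 0.3361] [18. 60.] 69.4 61
side 0.099 [0.7598 0.351 ] [ 43. 125.] 70.1 96
side 0.099 [0.262 0.491] [92. 14.] -0.0 57
side 0.122 [ 0.4413 -0.3861] [15. 51.] 41.6 70
side 0.122 [ 0.4985 -0.3825] [57. 19.] 53.5 75
side 0.122 [0.6653 0.023 ] [196. 416.] 70.3 1503
side 0.122 [ 0.6458 -0.0025] [34. 64.] 77.9 112
side 0.122 [ 0.5895 -0.0017] [30.  8.] 56.3 20
side 0.122 [0.5505 0.0059] [37. 34.] 3.4 25
side 0.122 [0.5761 0.0485] [36. 61.] 72.3 84
side 0.122 [0.6555 0.0534] [37. 62.] 74.1 117
side 0.122 [0.595 0.105] [19.  4.] 71.6 7
side 0.122 [0.7675 0.3561] [ 61. 132.] 79.5 167
side 0.122 [0.262 0.492] [92. 12.] -0.0 92
```

View pics/c1.png

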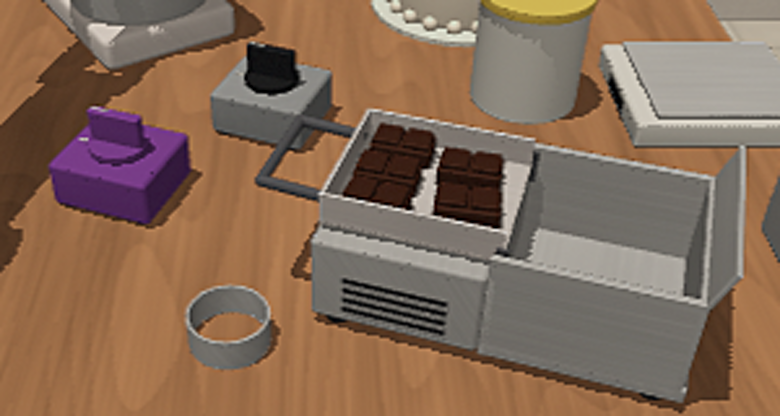

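Side crop: two look-alikes of box plus bar knob. Purple is at side (245,185) and grey with a black knob at (304,157). The grey one fits the control, so purple is the decoy. The handle bar runs from about (300,190) to (322,168), the cutter is at (288,246) and the jar at (404,135) or (300,350). Next I fit the bar, hinge and knob.

Run:
```python
from h import *
for n in ("scene","side"):
    d=np.load(f"pics/{n}0.npy");W=cloud(d,camera_model(n)).reshape(-1,3)
    W=W[np.isfinite(W[:,2])]
    # near hopper/melter outer side wall -> yaw
    a=np.deg2rad(-19.3); ex=np.array([np.cos(a),np.sin(a)]);ey=np.array([-ex[1],ex[0]])
    S=W[(W[:,2]>.115)&(W[:,2]<.145)]; X=S[:,:2]@ex; Y=S[:,:2]@ey
    # bar
    m=(X>.38)&(X<.435)&(Y>.1)&(Y<.37)&(S[:,2]>.125)
    b=S[m]; print(n,'bar X hist',np.percentile(X[m],[0,10,50,90,100]).round(3))
    x0=np.percentile(X[m],1); k=m&(X<x0+.014); b=S[k]
    vx,vy,cx,cy=cv2.fitLine(b[:,:2].astype(np.float32),cv2.DIST_HUBER,0,.01,.01).ravel()
    print(' bar n',k.sum(),'mean',b.mean(0).round(4),'zmax',np.percentile(b[:,2],95).round(4),'dir',np.rad2deg(np.arctan2(vy,vx)).round(2),'Yrange',Y[k].min().round(4),Y[k].max().round(4),'Xmed',np.median(X[k]).round(4),'Xr',X[k].min().round(4))
    # melter walls
    Z=W[:,2];X=W[:,:2]@ex;Y=W[:,:2]@ey
    k=(Z>.03)&(Z<.09)&(X>.66)&(X<.80)&(Y>.05)&(Y<.16); 
    vx,vy,cx,cy=cv2.fitLine(W[k][:,:2].astype(np.float32),cv2.DIST_HUBER,0,.01,.01).ravel()
    print(' near wall n',k.sum(),'Y',np.percentile(Y[k],[5,50,95]).round(4),'dir',np.rad2deg(np.arctan2(vy,vx)).round(2))
    k=(Z>.123)&(Z<.135)&(X>.64)&(X<.83); print(' rim Y',np.percentile(Y[k],[1,5,95,99]).round(4))
    k=(Z>.158)&(Z<.17)&(X>.6)&(X<.9); print(' guard X',np.percentile(X[k],[1,50,99]).round(4),'Y',np.percentile(Y[k],[1,99]).round(4))
    k=(Z>.10)&(Z<.108)&(np.hypot(W[:,0]-.453,W[:,1]-.336)<.045); r=cv2.minAreaRect(W[k][:,:2].astype(np.float32)); print(' knob',r, np.median(W[k],0))
    k=(Z>.057)&(Z<.061)&(np.hypot(W[:,0]-.453,W[:,1]-.336)<.09); r=cv2.minAreaRect(W[k][:,:2].astype(np.float32)); print(' box',r)
```

```text
scene bar X hist [0.41  0.415 0.42  0.427 0.434]
 bar n 153 mean [0.4747 0.0883 0.1336] zmax 0.1374 dir 70.81 Yrange 0.1802 0.3 Xmed 0.4194 Xr 0.4097
 near wall n 481 Y [0.1462 0.1474 0.1483] dir -19.1
 rim Y [0.1465 0.1472 0.5973 0.6287]
 guard X [0.83   0.8366 0.8395] Y [0.1475 0.3355]
 knob ((0.4537624418735504, 0.336121529340744), (0.013733910396695137, 0.058589868247509), 69.46145629882812) [0.45124366 0.33510052 0.10383776]
 box ((0.4528171718120575, 0.3360785245895386), (0.10821758955717087, 0.11897274106740952), 67.84500122070312)
side bar X hist [0.413 0.416 0.422 0.43  0.434]
 bar n 158 mean [0.4751 0.0837 0.1342] zmax 0.1374 dir 69.92 Yrange 0.1808 0.301 Xmed 0.4212 Xr 0.413
 near wall n 1217 Y [0.1463 0.1482 0.1501] dir -19.24
 rim Y [0.1462 0.1473 2.4207 2.4619]
 guard X [0.6216 0.8353 0.8655] Y [0.1483 2.4888]
 knob ((0.45647427439689636, 0.3372349739074707), (0.016178114339709282, 0.0595446452498436), 70.00733184814453) [0.45510036 0.33472592 0.10443625]
 box ((0.4548714756965637, 0.3356388807296753), (0.10914438217878342, 0.11907321214675903), 68.52265930175781)
```

Call:
{"name": "play_rows", "arguments": {"xyz": [[0,0,0],[0,0,0],[0,0,0],[0,0,0],[0,0,0]], "dr": [[0,0,0.12],[0,0,0.12],[0,0,0.12],[0,0,0.12],[0,0,0.12]], "hand": [0.45,0.45,0.45,0.45,0.45], "force": 40}}

```text
clock: 0.52
tool_pos: [0.1256, 0.5096, 0.2308]
eef_rot: [[0.75, 0.662, -0.0], [0.662, -0.75, -0.001], [-0.001, 0.0, -1.0]]
contact_force: [0.3, -0.2, -0.1]
grip_width: 0.448
```

Call:
{"name": "play_rows", "arguments": {"xyz": [[0,0,0],[0,0,0],[0,0,0],[0,0,0],[0,0,0]], "dr": [[0,0,0.12],[0,0,0.12],[0,0,0.12],[0,0,0.12],[0,0,0.12]], "hand": [0.45,0.45,0.45,0.45,0.45]}}

```text
clock: 0.93
tool_pos: [0.1256, 0.5096, 0.2308]
eef_rot: [[0.992, 0.123, -0.0], [0.123, -0.992, -0.001], [-0.0, 0.001, -1.0]]
contact_force: [0.3, -0.4, 0.3]
grip_width: 0.451
```

Call:
{"name": "play_rows", "arguments": {"xyz": [[0,0,0],[0,0,0],[0,0,0],[0,0,0],[0,0,0]], "dr": [[0,0,0.115],[0,0,0.115],[0,0,0.115],[0,0,0.115],[0,0,0]], "hand": [0.45,0.45,0.45,0.45,0.45]}}

```text
clock: 1.35
tool_pos: [0.1257, 0.5096, 0.2308]
eef_rot: [[0.944, -0.329, -0.0], [-0.329, -0.944, -0.001], [0.0, 0.001, -1.0]]
contact_force: [0.8, 1.4, -0.4]
grip_width: 0.454
```

Call:
{"name": "play_rows", "arguments": {"xyz": [[28,17,0],[28,17,0],[28,17,0],[28,17,0],[28,17,0]], "dr": [[0,0,0],[0,0,0],[0,0,0],[0,0,0],[0,0,0]], "hand": [0.45,0.45,0.45,0.45,0.45]}}

```text
clock: 1.77
tool_pos: [0.231, 0.3825, 0.2311]
eef_rot: [[0.947, -0.321, -0.0], [-0.321, -0.947, -0.0], [-0.0, 0.0, -1.0]]
contact_force: [0.9, 0.3, 0.0]
grip_width: 0.45
```

Call:
{"name": "play_rows", "arguments": {"xyz": [[28,17,0],[28,17,0],[28,17,0],[28,17,0],[28,17,0]], "dr": [[0,0,0],[0,0,0],[0,0,0],[0,0,0],[0,0,0]], "hand": [0.45,0.45,0.45,0.45,0.45]}}

```text
clock: 2.18
tool_pos: [0.3359, 0.2565, 0.2312]
eef_rot: [[0.947, -0.321, 0.0], [-0.321, -0.947, 0.0], [0.0, -0.0, -1.0]]
contact_force: [0.5, 0.2, 0.4]
grip_width: 0.448
```

Call:
{"name": "play_rows", "arguments": {"xyz": [[28,17,0],[28,17,0],[28,17,0],[28,17,0],[28,17,0]], "dr": [[0,0,0],[0,0,0],[0,0,0],[0,0,0],[0,0,0]], "hand": [0.45,0.45,0.45,0.45,0.45]}}

```text
clock: 2.6
tool_pos: [0.4407, 0.1306, 0.2312]
eef_rot: [[0.947, -0.321, -0.0], [-0.321, -0.947, 0.0], [-0.0, -0.0, -1.0]]
contact_force: [0.2, 0.4, -0.1]
grip_width: 0.449
```

Run:
```python
from h import *
st=read_state();p,d=snapshot("wrist");cv2.imwrite("pics/w1.png",p)
R=st['eef_rot'];t=st['tool_pos'];print(t,R.round(4),st['qpos'].round(3),np.rad2deg(np.arctan2(R[1,0],R[0,0])))
print('bar delta tool',(R.T@(np.array([.4764,.0880,.130])-t)*1000).round(1))
W=cloud(d,None or camera_model("wrist"),wrist_T(st,camera_model("wrist"))).reshape(-1,3);W=W[np.isfinite(W[:,2])]
a=np.deg2rad(-19.3); ex=np.array([np.cos(a),np.sin(a)]);ey=np.array([-ex[1],ex[0]])
X=W[:,:2]@ex;Y=W[:,:2]@ey;k=(W[:,2]>.12)&(W[:,2]<.145)&(X>.39)&(X<.45)&(Y>.15)&(Y<.33)
print(k.sum(),np.percentile(X[k],[1,10,50,90,99]),np.percentile(Y[k],[1,99]),W[k][:,2].max())
kk=k&(X<np.percentile(X[k],1)+.012);b=W[kk];print(kk.sum(),b.mean(0),np.median(X[kk]),cv2.fitLine(b[:,:2].astype(np.float32),cv2.DIST_HUBER,0,.01,.01).ravel())
```

```text
[0.4407391  0.13057019 0.23119298] [[ 9.470e-01 -3.213e-01 -0.000e+00]
 [-3.213e-01 -9.470e-01  1.000e-04]
 [-1.000e-04 -1.000e-04 -1.000e+00]] [ 0.208 -0.135  1.582  0.     1.694  0.535] -18.74281624340026
bar delta tool [ 47.5  28.9 101.2]
1499 [0.41136185 0.41250858 0.41915527 0.44395554 0.44954979] [0.18845528 0.30282678] 0.1372360682234429
1049 [0.48131541 0.11379118 0.13457311] 0.4164555814004083 [0.33073044 0.9437253  0.4813154  0.11379118]
```

View pics/w1.png

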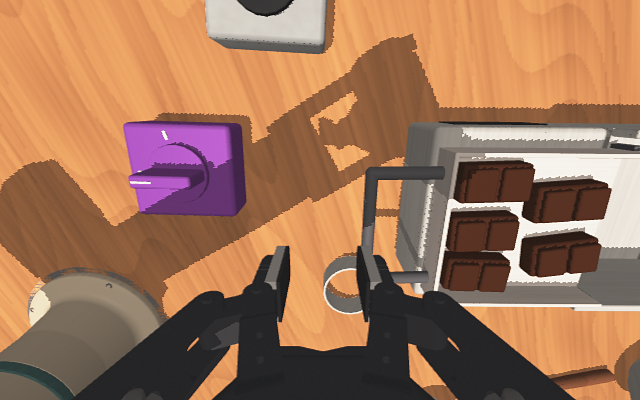

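The wrist view shows the bar at about (370,225), between its arms at y=173 and y=277, with all five chunks in the tray. The grey control is at (265,20). The fit agrees with the outer cameras to about 3 mm, so I'm descending onto the bar.

Call:
{"name": "play_rows", "arguments": {"xyz": [[22,14,0],[23,14,0],[0,0,30],[0,0,30],[0,0,20]], "dr": [[0,0,0.01],[0,0,0],[0,0,0],[0,0,0],[0,0,0]], "hand": [0.45,0.45,0.45,0.45,0.45]}}

```text
clock: 3.07
tool_pos: [0.4724, 0.0903, 0.1483]
eef_rot: [[0.943, -0.332, -0.003], [-0.332, -0.943, -0.0], [-0.003, 0.001, -1.0]]
contact_force: [-0.2, 1.5, -0.3]
grip_width: 0.45
```

Call:
{"name": "play_rows", "arguments": {"xyz": [[0,0,20],[0,0,20],[0,0,0],[0,0,0],[0,0,0]], "dr": [[0,0,0],[0,0,0],[0,0,0],[0,0,0],[0,0,0]], "hand": [0.45,0.45,0.45,0.3,0.3]}}

```text
clock: 3.48
tool_pos: [0.4739, 0.0909, 0.1126]
eef_rot: [[0.943, -0.333, 0.002], [-0.333, -0.943, 0.0], [0.002, -0.001, -1.0]]
contact_force: [-0.6, 1.1, 0.3]
grip_width: 0.3
```

Call:
{"name": "play_rows", "arguments": {"xyz": [[0,0,0],[0,0,0],[0,0,0],[0,0,0],[0,0,0]], "dr": [[0,0,0],[0,0,0],[0,0,0],[0,0,0],[0,0,0]], "hand": [0.2,0.1,0.05,0.05,0.05], "force": 40}}

```text
clock: 3.9
tool_pos: [0.4733, 0.0913, 0.113]
eef_rot: [[0.943, -0.334, 0.001], [-0.334, -0.943, 0.001], [0.0, -0.001, -1.0]]
contact_force: [-5.1, 1.1, 6.7]
grip_width: 0.124
```

Run:
```python
from h import *
st=read_state();print(st['tool_pos'],st['contact_force'],st['ft_torque'],st['grip_width'],st['qpos'].round(3))
# arc about hinge: tray bar rel hinge at angle th, melter x,z
prev=None
for th in np.arange(0,1.151,.1):
    p=np.array([-.235*np.cos(th)+.018*np.sin(th),.235*np.sin(th)+.018*np.cos(th)])*1000
    if prev is not None: print(round(th,2),(p-prev).round(1))
    prev=p
```

```text
[0.47326199 0.09128145 0.11301813] [-5.09676725  1.10304857  6.74388829] [0.2029867  0.94680142 0.03493194] 0.12425311826666018 [1.130e-01 2.000e-03 1.691e+00 1.000e-03 1.448e+00 4.530e-01]
0.1 [ 3.  23.4]
0.2 [ 5.3 23. ]
0.3 [ 7.6 22.3]
0.4 [ 9.7 21.4]
0.5 [11.8 20.4]
0.6 [13.8 19.1]
0.7 [15.6 17.6]
0.8 [17.3 16. ]
0.9 [18.8 14.2]
1.0 [20.2 12.2]
1.1 [21.3 10.1]
```

Call:
{"name": "play_rows", "arguments": {"xyz": [[1.2,0,-11.7],[1.8,0,-11.7],[2.4,0,-11.5],[2.9,0,-11.5],[3.5,0,-11.2]], "dr": [[0,0,0],[0,0,0],[0,0,0],[0,0,0],[0,0,0]], "hand": [0.05,0.05,0.05,0.05,0.05]}}

```text
clock: 4.32
tool_pos: [0.4838, 0.0875, 0.1703]
eef_rot: [[0.943, -0.334, -0.002], [-0.334, -0.943, 0.002], [-0.002, -0.001, -1.0]]
contact_force: [-4.6, 5.7, -2.6]
grip_width: 0.128
```

Call:
{"name": "play_rows", "arguments": {"xyz": [[4.1,0,-11.1],[4.6,0,-10.8],[5.1,0,-10.6],[5.7,0,-10.3],[6.1,0,-10.1]], "dr": [[0,0,0],[0,0,0],[0,0,0],[0,0,0],[0,0,0]], "hand": [0.05,0.05,0.05,0.05,0.05]}}

```text
clock: 4.73
tool_pos: [0.5072, 0.0794, 0.224]
eef_rot: [[0.943, -0.333, -0.003], [-0.333, -0.943, 0.002], [-0.004, -0.001, -1.0]]
contact_force: [-11.5, 7.0, 2.8]
grip_width: 0.126
```

Run:
```python
from h import *
st=read_state();print(st['tool_pos'],st['contact_force'],st['ft_torque'],st['grip_width'])
p,d=snapshot("side");cv2.imwrite("pics/s2.png",cv2.resize(p[60:300,180:520],None,fx=2,fy=2))
```

```text
[0.50721002 0.07940081 0.22396641] [-11.53120471   6.98096342   2.80969081] [1.18151412 1.85565364 0.05437717] 0.12584969750597266
```

View pics/s2.png

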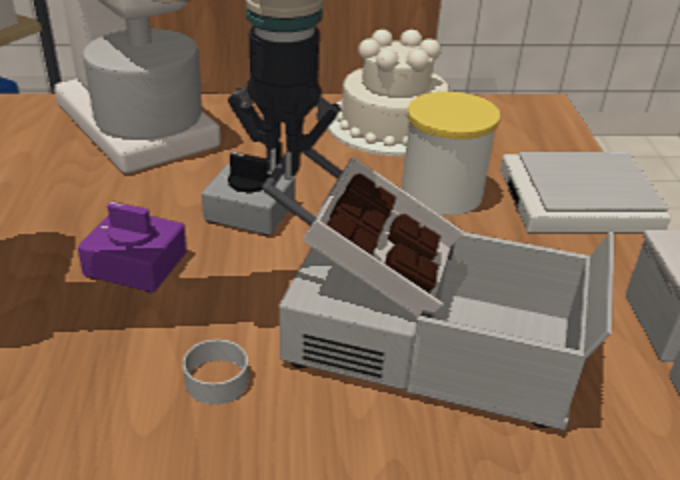

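The tray is up about 0.5 rad, the bar is held at crop (285,180), and the chunks have not slid yet. I'm continuing more slowly and trimming x a little.

Call:
{"name": "play_rows", "arguments": {"xyz": [[2.6,0,-5],[2.7,0,-4.9],[2.8,0,-4.8],[2.9,0,-4.8],[3,0,-4.7]], "dr": [[0,0,0],[0,0,0],[0,0,0],[0,0,0],[0,0,0]], "hand": [0.05,0.05,0.05,0.05,0.05]}}

```text
clock: 5.2
tool_pos: [0.5223, 0.0741, 0.2471]
eef_rot: [[0.943, -0.334, 0.002], [-0.334, -0.943, 0.001], [0.001, -0.002, -1.0]]
contact_force: [4.9, 5.2, -6.9]
grip_width: 0.118
```

Call:
{"name": "play_rows", "arguments": {"xyz": [[3.7,0,-4.5],[3.8,0,-4.4],[3.9,0,-4.4],[4,0,-4.3],[4.1,0,-4.2]], "dr": [[0,0,0],[0,0,0],[0,0,0],[0,0,0],[0,0,0]], "hand": [0.05,0.05,0.05,0.05,0.05]}}

```text
clock: 5.62
tool_pos: [0.5407, 0.0677, 0.2689]
eef_rot: [[0.943, -0.333, 0.001], [-0.333, -0.943, 0.002], [0.001, -0.002, -1.0]]
contact_force: [4.5, 5.7, -5.5]
grip_width: 0.117
```

Run:
```python
from h import *
st=read_state();print(st['tool_pos'],st['contact_force'],st['ft_torque'],st['grip_width'])
p,d=snapshot("side");cv2.imwrite("pics/s3.png",p)
h=cv2.cvtColor(p,cv2.COLOR_BGR2HSV)
W=cloud(d,camera_model("side"))
m=cv2.inRange(h,(0,60,20),(14,255,110));m[:,:310]=0;m[:140]=0;m[280:]=0;m[:,495:]=0
k,l,s,c=cv2.connectedComponentsWithStats(m)
a=np.deg2rad(-19.3); ex=np.array([np.cos(a),np.sin(a)]);ey=np.array([-ex[1],ex[0]]);O=np.array([.418+.235,.241])
for i in range(1,k):
    if s[i,4]>20:
        q=np.nanmedian(W[l==i],0);print(c[i].round(),s[i,4],'melter xy',q[:2]@ex-O[0],q[:2]@ey-O[1],q[2])
```

```text
[0.54067687 0.06770699 0.26889996] [ 4.49255912  5.69562431 -5.48769367] [ 1.03989552 -0.42748191  0.01617229] 0.11718027299536837
[424. 157.] 129 melter xy 0.02937176388440199 0.41261063944040355 0.0007448318425081757
[322. 170.] 79 melter xy -0.2755804675907608 0.227615928456187 0.0005753979925742225
[418. 209.] 1005 melter xy 0.0468461120684619 0.008878341233822917 0.09963285403211714
[316. 208.] 289 melter xy -0.22894674040454832 0.041622897833938854 0.0005075740632536352
[433. 258.] 970 melter xy 0.16767196449797306 -0.02908677551428751 0.0007139087555080303
```

Call:
{"name": "play_rows", "arguments": {"xyz": [[4.2,0,-4.1],[4.3,0,-4],[4.4,0,-3.9],[4.5,0,-3.8],[4.6,0,-3.7]], "dr": [[0,0,0],[0,0,0],[0,0,0],[0,0,0],[0,0,0]], "hand": [0.05,0.05,0.05,0.05,0.05]}}

```text
clock: 6.08
tool_pos: [0.5613, 0.0605, 0.2883]
eef_rot: [[0.943, -0.333, 0.001], [-0.333, -0.943, 0.002], [0.0, -0.002, -1.0]]
contact_force: [3.3, 5.6, -6.9]
grip_width: 0.121
```

Call:
{"name": "play_rows", "arguments": {"xyz": [[4.7,0,-3.6],[4.8,0,-3.5],[4.8,0,-3.4],[4.9,0,-3.3],[5,0,-3.1]], "dr": [[0,0,0],[0,0,0],[0,0,0],[0,0,0],[0,0,0]], "hand": [0.05,0.05,0.05,0.05,0.05]}}

```text
clock: 6.5
tool_pos: [0.584, 0.0526, 0.3049]
eef_rot: [[0.943, -0.333, 0.001], [-0.333, -0.943, 0.002], [-0.0, -0.002, -1.0]]
contact_force: [5.2, 6.9, -7.3]
grip_width: 0.125
```

Run:
```python
from h import *
st=read_state();print(st['tool_pos'],st['contact_force'],st['ft_torque'],st['grip_width'])
p,d=snapshot("side");q,_=snapshot("scene")
cv2.imwrite("pics/s4.png",np.hstack([cv2.resize(p[100:290,300:500],None,fx=2,fy=2),cv2.resize(q[110:300,270:470],None,fx=2,fy=2)]))
```

```text
[0.58402337 0.05261189 0.30490054] [ 5.20308081  6.85277149 -7.31885303] [ 1.0736152  -0.57621807 -0.013056  ] 0.12492204344019497
```

View pics/s4.png

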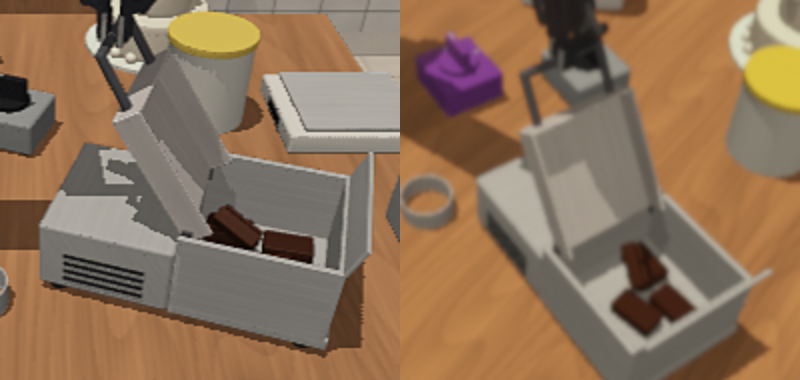

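```bash
cat > ch.py <<'E'
from h import *
a=np.deg2rad(-19.3); ex=np.array([np.cos(a),np.sin(a)]);ey=np.array([-ex[1],ex[0]]);O=np.array([.418+.235,.241])
for n in ("side","scene"):
    p,d=snapshot(n);W=cloud(d,camera_model(n));h=cv2.cvtColor(p,cv2.COLOR_BGR2HSV)
    X=W[...,:2]@ex-O[0];Y=W[...,:2]@ey-O[1];Z=W[...,2]
    m=(cv2.inRange(h,(0,60,10),(14,255,130))>0)&(X>-.2)&(X<.18)&(abs(Y)<.1)&(Z>.03)
    print(n,m.sum(),'X',np.percentile(X[m],[1,10,50,99]).round(3),'Y',np.percentile(Y[m],[1,99]).round(3),'Z',np.percentile(Z[m],[1,50,90,99]).round(3),'near edge n',(m&(X<.015)).sum(),'max Z near',(Z[m&(X<.03)].max() if (m&(X<.03)).any() else None))
E
python3 ch.py
```

```text
side 859 X [-0.172 -0.089  0.057  0.145] Y [-0.076  0.063] Z [0.035 0.059 0.391 0.526] near edge n 152 max Z near 0.5540705320955396
scene 1830 X [-0.163 -0.126  0.034  0.133] Y [-0.094  0.075] Z [0.036 0.087 0.467 0.479] near edge n 866 max Z near 0.47978520346365955
```

Call:
{"name": "play_rows", "arguments": {"xyz": [[5,0,-3],[5,0,-3],[5,0,-2.8],[0,0,0],[0,0,0]], "dr": [[0,0,0],[0,0,0],[0,0,0],[0,0,0],[0,0,0]], "hand": [0.05,0.05,0.05,0.05,0.05]}}

```text
clock: 7.12
tool_pos: [0.5982, 0.0477, 0.3131]
eef_rot: [[0.943, -0.333, 0.0], [-0.333, -0.943, 0.002], [-0.001, -0.002, -1.0]]
contact_force: [4.7, 6.8, -6.8]
grip_width: 0.118
```

```bash
sed -i 's/(Z>.03)/(Z>.03)\&(Z<.2)/' ch.py; python3 ch.py; python3 -c "
from h import *
st=read_state();print(st['tool_pos'],st['contact_force'])"
```

```text
side 717 X [-0.125  0.027  0.069  0.145] Y [-0.004  0.091] Z [0.034 0.057 0.088 0.104] near edge n 16 max Z near 0.1370793162083771
scene 995 X [-0.12   0.037  0.083  0.17 ] Y [-0.095  0.09 ] Z [0.032 0.056 0.085 0.101] near edge n 36 max Z near 0.18231331706799725
[0.59806579 0.0477135  0.31303462] [ 4.25090679  6.46441179 -8.02729799]
```

Call:
{"name": "play_rows", "arguments": {"xyz": [[-5,0,2.8],[-5,0,3],[-5,0,3],[-5,0,3.1],[-4.9,0,3.3]], "dr": [[0,0,0],[0,0,0],[0,0,0],[0,0,0],[0,0,0]], "hand": [0.05,0.05,0.05,0.05,0.05]}}

```text
clock: 7.63
tool_pos: [0.5749, 0.0558, 0.2992]
eef_rot: [[0.943, -0.333, 0.004], [-0.333, -0.943, 0.001], [0.003, -0.003, -1.0]]
contact_force: [4.5, 6.0, -2.6]
grip_width: 0.12
```

Call:
{"name": "play_rows", "arguments": {"xyz": [[-4.8,0,3.4],[-4.8,0,3.5],[-4.7,0,3.6],[-4.6,0,3.7],[-4.5,0,3.8]], "dr": [[0,0,0],[0,0,0],[0,0,0],[0,0,0],[0,0,0]], "hand": [0.05,0.05,0.05,0.05,0.05]}}

```text
clock: 8.05
tool_pos: [0.5527, 0.0635, 0.2825]
eef_rot: [[0.943, -0.333, 0.005], [-0.333, -0.943, 0.001], [0.004, -0.003, -1.0]]
contact_force: [-0.3, 4.0, 1.9]
grip_width: 0.12
```

Call:
{"name": "play_rows", "arguments": {"xyz": [[-8.7,0,7.9],[-8.3,0,8.3],[-8,0,8.6],[-7.7,0,8.8],[-7.3,0,9.1]], "dr": [[0,0,0],[0,0,0],[0,0,0],[0,0,0],[0,0,0]], "hand": [0.05,0.05,0.05,0.05,0.05]}}

```text
clock: 8.47
tool_pos: [0.515, 0.0764, 0.2394]
eef_rot: [[0.943, -0.334, 0.004], [-0.334, -0.943, 0.001], [0.004, -0.002, -1.0]]
contact_force: [-1.8, 5.3, 2.5]
grip_width: 0.119
```

Call:
{"name": "play_rows", "arguments": {"xyz": [[-5.8,0,9.5],[-5.4,0,9.7],[-2.6,0,5],[-6.1,0,10.1],[-5.7,0,10.3]], "dr": [[0,0,0],[0,0,0],[0,0,0],[0,0,0],[0,0,0]], "hand": [0.05,0.05,0.05,0.05,0.05]}}

```text
clock: 8.88
tool_pos: [0.4913, 0.0847, 0.1949]
eef_rot: [[0.942, -0.334, 0.005], [-0.334, -0.942, -0.0], [0.004, -0.001, -1.0]]
contact_force: [0.8, 0.6, -1.7]
grip_width: 0.119
```

```bash
python3 ch.py; python3 -c "
from h import *
st=read_state();print(st['clock'],st['tool_pos'],st['contact_force'],st['ft_torque'],st['grip_width'])"
```

```text
side 752 X [-0.172  0.022  0.066  0.145] Y [-0.006  0.059] Z [0.034 0.057 0.089 0.192] near edge n 40 max Z near 0.1991567626375928
scene 1043 X [-0.188  0.027  0.079  0.17 ] Y [-0.096  0.089] Z [0.032 0.056 0.089 0.196] near edge n 86 max Z near 0.19926033227399753
8.9833 [0.4903722  0.08496469 0.19287712] [ 1.32159806  2.03779356 -1.66038113] [ 0.42672445 -0.38780687  0.15232089] 0.11881152836744902
```

Call:
{"name": "play_rows", "arguments": {"xyz": [[-3.9,0,9.8],[-3.5,0,9.9],[-3,0,10.1],[-2.7,0,10.2],[-2.2,0,10.3]], "dr": [[0,0,0],[0,0,0],[0,0,0],[0,0,0],[0,0,0]], "hand": [0.05,0.05,0.05,0.05,0.05]}}

```text
clock: 9.4
tool_pos: [0.4759, 0.0899, 0.1411]
eef_rot: [[0.942, -0.334, 0.0], [-0.334, -0.942, 0.0], [0.0, -0.0, -1.0]]
contact_force: [-0.4, 2.9, -0.3]
grip_width: 0.123
```

Call:
{"name": "play_rows", "arguments": {"xyz": [[-1.1,0,6],[-0.9,0,6],[-0.7,0,5],[-0.5,0,4],[-0.4,0,3]], "dr": [[0,0,0],[0,0,0],[0,0,0],[0,0,0],[0,0,0]], "hand": [0.05,0.05,0.05,0.05,0.05]}}

```text
clock: 9.82
tool_pos: [0.4732, 0.091, 0.1184]
eef_rot: [[0.942, -0.335, 0.002], [-0.335, -0.942, -0.0], [0.001, -0.0, -1.0]]
contact_force: [-2.4, 0.8, 23.3]
grip_width: 0.119
```

Call:
{"name": "play_rows", "arguments": {"xyz": [[-0.3,0,2],[-0.1,0,2],[0,0,1.5],[0,0,1],[0,0,0]], "dr": [[0,0,0],[0,0,0],[0,0,0],[0,0,0],[0,0,0]], "hand": [0.05,0.05,0.05,0.05,0.05]}}

```text
clock: 10.23
tool_pos: [0.4733, 0.091, 0.118]
eef_rot: [[0.942, -0.334, 0.004], [-0.334, -0.942, -0.0], [0.004, -0.001, -1.0]]
contact_force: [-16.3, -1.8, 36.4]
grip_width: 0.122
```

Run:
```python
from h import *
st=read_state();print(st['clock'],st['tool_pos'],st['contact_force'],st['ft_torque'],st['grip_width'])
a=np.deg2rad(-19.3); ex=np.array([np.cos(a),np.sin(a)]);ey=np.array([-ex[1],ex[0]]);O=np.array([.418+.235,.241])
for n,d in (("side0",np.load("pics/side0.npy")),("side now",snapshot("side")[1])):
    W=cloud(d,camera_model("side"));X=W[...,:2]@ex-O[0];Y=W[...,:2]@ey-O[1];Z=W[...,2]
    for x0,x1 in ((-.172,-.12),(-.1,-.02)):
        k=(X>x0)&(X<x1)&(Y<-.062)&(Y>-.095)&(Z>.125)&(Z<.22);print(n,x0,k.sum(),np.percentile(Z[k],[50,95]).round(4))
```

```text
10.2333 [0.47328386 0.09104782 0.11795571] [-16.33221853  -1.75804307  36.42790408] [-0.33317282  2.80303392  0.09440154] 0.12151972203623408
side0 -0.172 167 [0.1371 0.1468]
side0 -0.1 286 [0.1372 0.147 ]
side now -0.172 165 [0.1382 0.1468]
side now -0.1 283 [0.1376 0.1467]
```

The tray is level (rim height as at the start) and I'm pressing down slightly, so I'll relieve that before opening gently.

Call:
{"name": "play_rows", "arguments": {"xyz": [[-0.5,0,-1.5],[-0.5,0,-1.5],[0,0,-1.5],[0,0,0],[0,0,0]], "dr": [[0,0,0],[0,0,0],[0,0,0],[0,0,0],[0,0,0]], "hand": [0.05,0.05,0.05,0.05,0.05], "force": 20}}

```text
clock: 10.7
tool_pos: [0.4731, 0.091, 0.1183]
eef_rot: [[0.942, -0.335, 0.005], [-0.335, -0.942, -0.001], [0.005, -0.001, -1.0]]
contact_force: [3.8, -0.4, 6.5]
grip_width: 0.118
```

Call:
{"name": "play_rows", "arguments": {"xyz": [[0,0,0],[0,0,0],[0,0,0],[0,0,0],[0,0,0]], "dr": [[0,0,0],[0,0,0],[0,0,0],[0,0,0],[0,0,0]], "hand": [0.25,0.35,0.45,0.45,0.45]}}

```text
clock: 11.12
tool_pos: [0.4709, 0.0915, 0.1158]
eef_rot: [[0.942, -0.334, -0.001], [-0.334, -0.942, -0.0], [-0.001, 0.0, -1.0]]
contact_force: [-0.1, -0.7, 0.3]
grip_width: 0.452
```

Call:
{"name": "play_rows", "arguments": {"xyz": [[0,0,-10],[0,0,-20],[0,0,-30],[0,0,-30],[0,0,-30]], "dr": [[0,0,0],[0,0,0],[0,0,0],[0,0,0],[0,0,0]], "hand": [0.45,0.45,0.45,0.45,0.45]}}

```text
clock: 11.53
tool_pos: [0.4709, 0.0915, 0.2382]
eef_rot: [[0.942, -0.334, -0.0], [-0.334, -0.942, 0.0], [-0.0, -0.0, -1.0]]
contact_force: [0.6, -0.4, 0.6]
grip_width: 0.451
```

Call:
{"name": "play_rows", "arguments": {"xyz": [[-20,-30,0],[-20,-30,0],[-10,-30,0],[-10,-30,0],[-10,-30,0]], "dr": [[0,0,0],[0,0,0],[0,0,0],[0,0,0],[0,0,0]], "hand": [0.45,0.45,0.45,0.45,0.45]}}

```text
clock: 11.95
tool_pos: [0.4551, 0.2578, 0.2372]
eef_rot: [[0.942, -0.334, 0.001], [-0.334, -0.942, 0.0], [0.001, -0.001, -1.0]]
contact_force: [0.9, -0.1, 0.2]
grip_width: 0.446
```

Call:
{"name": "play_rows", "arguments": {"xyz": [[0,0,0],[0,0,0],[0,0,0],[0,0,0],[0,0,0]], "dr": [[0,0,-0.12],[0,0,-0.12],[0,0,-0.12],[0,0,-0.12],[0,0,-0.12]], "hand": [0.45,0.45,0.45,0.45,0.45]}}

```text
clock: 12.37
tool_pos: [0.4554, 0.2564, 0.2369]
eef_rot: [[0.965, 0.262, 0.0], [0.262, -0.965, 0.0], [0.0, -0.0, -1.0]]
contact_force: [0.1, 0.4, 0.7]
grip_width: 0.453
```

Call:
{"name": "play_rows", "arguments": {"xyz": [[0,0,0],[0,0,0],[0,0,0],[0,0,0],[0,0,0]], "dr": [[0,0,-0.12],[0,0,-0.12],[0,0,-0.12],[0,0,-0.12],[0,0,-0.12]], "hand": [0.45,0.45,0.45,0.45,0.45]}}

```text
clock: 12.78
tool_pos: [0.4554, 0.2563, 0.237]
eef_rot: [[0.649, 0.761, 0.0], [0.761, -0.649, 0.0], [0.0, 0.0, -1.0]]
contact_force: [0.3, -0.9, -0.3]
grip_width: 0.452
```

Call:
{"name": "play_rows", "arguments": {"xyz": [[0,0,0],[0,0,0],[0,0,0],[0,0,0],[0,0,0]], "dr": [[0,0,-0.12],[0,0,-0.12],[0,0,-0.12],[0,0,0],[0,0,0]], "hand": [0.45,0.45,0.45,0.45,0.45]}}

```text
clock: 13.2
tool_pos: [0.4555, 0.2563, 0.2368]
eef_rot: [[0.348, 0.938, 0.0], [0.938, -0.348, 0.0], [0.0, 0.0, -1.0]]
contact_force: [0.4, -0.1, -0.2]
grip_width: 0.447
```

```bash
python3 ch.py
python3 - <<'E'
from h import *
st=read_state();p,d=snapshot("wrist");R=st['eef_rot'];t=st['tool_pos']
print(st['clock'],t,np.rad2deg(np.arctan2(R[1,0],R[0,0])),st['qpos'].round(3))
W=cloud(d,camera_model("wrist"),wrist_T(st,camera_model("wrist")));Z=W[...,2]
k=(Z>.098)&(Z<.112)&(np.hypot(W[...,0]-.4545,W[...,1]-.336)<.045)
r=cv2.minAreaRect(W[k][:,:2].astype(np.float32));print(k.sum(),r)
k=(Z>.055)&(Z<.062)&(np.hypot(W[...,0]-.4545,W[...,1]-.336)<.09);print('box',cv2.minAreaRect(W[k][:,:2].astype(np.float32)))
print('delta to prior centre, tool mm',(R.T@(np.array([.4545,.3362,.074])-t)*1000).round(1))
s,_=snapshot("side");q,_=snapshot("scene")
cv2.imwrite("pics/s5.png",np.vstack([np.hstack([cv2.resize(s[110:280,300:500],None,fx=2,fy=2),cv2.resize(q[130:300,270:470],None,fx=2,fy=2)]),cv2.resize(p,(400,250)).repeat(1,1) if 0 else np.hstack([cv2.resize(p,(400,250)),np.zeros((250,400,3),np.uint8)])]))
E
```

```text
side 739 X [-0.109  0.024  0.067  0.145] Y [-0.006  0.06 ] Z [0.035 0.057 0.088 0.123] near edge n 28 max Z near 0.1347947230961476
scene 1000 X [-0.165  0.036  0.082  0.17 ] Y [-0.096  0.089] Z [0.031 0.056 0.086 0.108] near edge n 45 max Z near 0.13556678498620345
13.3 [0.45546813 0.25629074 0.23651532] 69.65758265986375 [ 0.442  0.044  1.399  0.     1.698 -0.774]
906 ((0.45374464988708496, 0.3384339213371277), (0.014484445564448833, 0.062032122164964676), 68.2095947265625)
box ((0.45337530970573425, 0.3379252552986145), (0.10856558382511139, 0.11882661283016205), 68.17021179199219)
delta to prior centre, tool mm [ 74.6 -28.7 162.5]
```

View pics/s5.png

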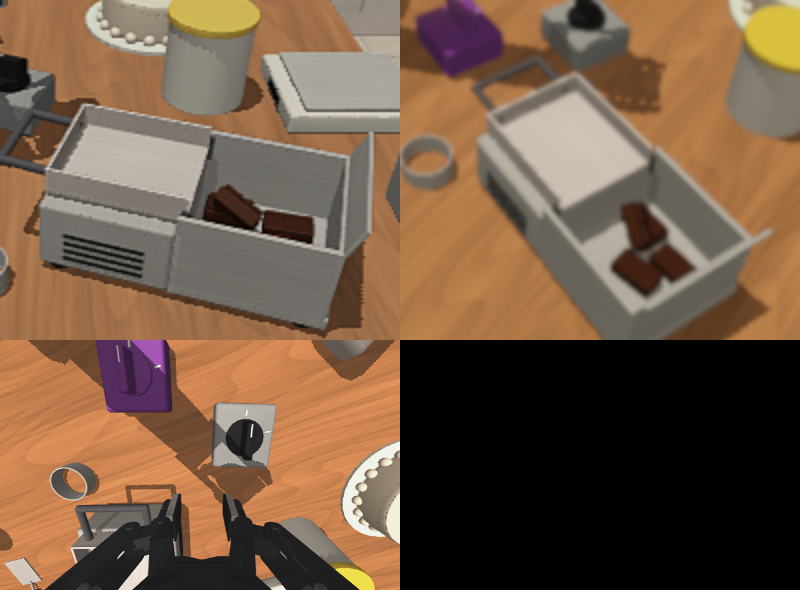

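Tray is empty and level, and the chunks are in the hopper (four visible, the fifth probably under the pile). The wrist view shows the grey control's knob at (245,438). Next I move over it and descend.

Call:
{"name": "play_rows", "arguments": {"xyz": [[25,-10,0],[25,-10,0],[25.7,-9.7,0],[0,0,30],[0,0,30]], "dr": [[0,0,0.017],[0,0,0],[0,0,0],[0,0,0],[0,0,0]], "hand": [0.45,0.45,0.45,0.45,0.45]}}

```text
clock: 13.87
tool_pos: [0.4551, 0.3395, 0.1772]
eef_rot: [[0.36, 0.933, 0.004], [0.933, -0.36, 0.003], [0.004, 0.003, -1.0]]
contact_force: [0.2, -0.1, -1.1]
grip_width: 0.454
```

Call:
{"name": "play_rows", "arguments": {"xyz": [[0,0,30],[0,0,30],[0,0,20],[0,0,13],[0,0,7]], "dr": [[0,0,0],[0,0,0],[0,0,0],[0,0,0],[0,0,0]], "hand": [0.45,0.45,0.45,0.45,0.45]}}

```text
clock: 14.28
tool_pos: [0.454, 0.3372, 0.0743]
eef_rot: [[0.361, 0.933, -0.002], [0.933, -0.361, -0.001], [-0.002, -0.002, -1.0]]
contact_force: [1.3, -0.8, -0.7]
grip_width: 0.446
```

Call:
{"name": "play_rows", "arguments": {"xyz": [[0,0,0],[0,0,0],[0,0,0],[0,0,0],[0,0,0]], "dr": [[0,0,0],[0,0,0],[0,0,0],[0,0,0],[0,0,0]], "hand": [0.3,0.2,0.1,0.05,0.05], "force": 40}}

```text
clock: 14.7
tool_pos: [0.4555, 0.3385, 0.0779]
eef_rot: [[0.361, 0.933, 0.003], [0.933, -0.361, 0.003], [0.003, 0.002, -1.0]]
contact_force: [1.8, 4.7, 1.7]
grip_width: 0.15
```

Call:
{"name": "play_rows", "arguments": {"xyz": [[0,0,0],[0,0,0],[0,0,0],[0,0,0],[0,0,0]], "dr": [[0,0,0.1],[0,0,0.1],[0,0,0.1],[0,0,0.1],[0,0,0.1]], "hand": [0.05,0.05,0.05,0.05,0.05]}}

```text
clock: 15.12
tool_pos: [0.4548, 0.3376, 0.0778]
eef_rot: [[0.766, 0.642, 0.001], [0.642, -0.766, -0.0], [0.001, 0.0, -1.0]]
contact_force: [-3.0, -1.4, 6.1]
grip_width: 0.155
```

Call:
{"name": "play_rows", "arguments": {"xyz": [[0,0,0],[0,0,0],[0,0,0],[0,0,0],[0,0,0]], "dr": [[0,0,0.1],[0,0,0.1],[0,0,0.1],[0,0,0.1],[0,0,0.1]], "hand": [0.05,0.05,0.05,0.05,0.05]}}

```text
clock: 15.53
tool_pos: [0.4537, 0.3371, 0.0778]
eef_rot: [[0.981, 0.196, -0.002], [0.196, -0.981, -0.001], [-0.002, 0.001, -1.0]]
contact_force: [-8.4, -4.7, 9.8]
grip_width: 0.158
```

Call:
{"name": "play_rows", "arguments": {"xyz": [[0,0,0],[0,0,0],[0,0,0],[0,0,0],[0,0,0]], "dr": [[0,0,0.1],[0,0,0.1],[0,0,0.08],[0,0,0.04],[0,0,0]], "hand": [0.05,0.05,0.05,0.05,0.05]}}

```text
clock: 15.95
tool_pos: [0.453, 0.3372, 0.0778]
eef_rot: [[0.993, -0.118, -0.004], [-0.118, -0.993, -0.002], [-0.003, 0.002, -1.0]]
contact_force: [-11.8, -4.4, 10.7]
grip_width: 0.153
```

```bash
python3 -c "
from h import *
st=read_state();R=st['eef_rot'];print(st['tool_pos'],np.rad2deg(np.arctan2(R[1,0],R[0,0])),st['contact_force'],st['ft_torque'],st['grip_width'])"
```

```text
[0.45304139 0.33723983 0.0777716 ] -6.798849846248589 [-11.82718883  -4.4300773   10.69106056] [-0.81883057  2.02546987  0.35324682] 0.15270314510092556
```

Call:
{"name": "play_rows", "arguments": {"xyz": [[0,0,0],[0,0,0],[0,0,0],[0,0,0],[0,0,0]], "dr": [[0,0,0],[0,0,0],[0,0,0],[0,0,0],[0,0,0]], "hand": [0.25,0.35,0.45,0.45,0.45]}}

```text
clock: 16.37
tool_pos: [0.4548, 0.3375, 0.0763]
eef_rot: [[0.993, -0.118, 0.0], [-0.118, -0.993, 0.0], [0.0, -0.0, -1.0]]
contact_force: [0.5, -0.2, -0.1]
grip_width: 0.447
```

Call:
{"name": "play_rows", "arguments": {"xyz": [[0,0,-10],[0,0,-20],[0,0,-35],[0,0,-35],[0,0,-35]], "dr": [[0,0,0],[0,0,0],[0,0,0],[0,0,0],[0,0,0]], "hand": [0.45,0.45,0.45,0.45,0.45]}}

```text
clock: 16.78
tool_pos: [0.4544, 0.3374, 0.2135]
eef_rot: [[0.993, -0.118, 0.0], [-0.118, -0.993, 0.0], [0.0, -0.0, -1.0]]
contact_force: [0.7, 0.5, 0.4]
grip_width: 0.451
```

Call:
{"name": "play_rows", "arguments": {"xyz": [[-20,10,-15],[-20,10,-15],[-20,10,-15],[-20,10,-15],[-20,10,-15]], "dr": [[0,0,0],[0,0,0],[0,0,0],[0,0,0],[0,0,0]], "hand": [0.45,0.45,0.45,0.45,0.45]}}

```text
clock: 17.2
tool_pos: [0.3483, 0.2992, 0.2877]
eef_rot: [[0.993, -0.118, 0.001], [-0.118, -0.993, 0.001], [0.001, -0.001, -1.0]]
contact_force: [0.4, 0.7, 0.5]
grip_width: 0.45
```

Call:
{"name": "play_rows", "arguments": {"xyz": [[0,0,0],[0,0,0],[0,0,0],[0,0,0],[0,0,0]], "dr": [[0,0,0],[0,0,0],[0,0,0],[0,0,0],[0,0,0]], "hand": [0.45,0.45,0.45,0.45,0.45]}}

```text
clock: 17.62
tool_pos: [0.3498, 0.2996, 0.2851]
eef_rot: [[0.993, -0.118, -0.002], [-0.118, -0.993, -0.001], [-0.002, 0.001, -1.0]]
contact_force: [-0.7, 0.5, -0.2]
grip_width: 0.449
```

Run:
```python
from h import *
st=read_state();print(st['clock'],st['tool_pos'],st['contact_force'])
for n in ("side","scene"):
    p,d=snapshot(n);W=cloud(d,camera_model(n));Z=W[...,2]
    k=(Z>.098)&(Z<.112)&(np.hypot(W[...,0]-.4545,W[...,1]-.337)<.045)
    print(n,k.sum(),cv2.minAreaRect(W[k][:,:2].astype(np.float32)))
    cv2.imwrite(f"pics/f_{n}.png",p)
s=cv2.imread("pics/f_side.png");q=cv2.imread("pics/f_scene.png")
cv2.imwrite("pics/s6.png",np.vstack([cv2.resize(s[100:300,200:520],(800,500))[:330],np.hstack([cv2.resize(q[180:300,350:460],(290,270),interpolation=cv2.INTER_CUBIC),cv2.resize(q[60:330,180:510],(510,270))])]))
```

```text
17.6167 [0.34975853 0.29964494 0.28511108] [-0.68520711  0.4984601  -0.21004402]
side 54 ((0.45510298013687134, 0.3353882431983948), (0.06094489246606827, 0.013639511540532112), 84.80613708496094)
scene 65 ((0.45357975363731384, 0.33664682507514954), (0.05997791141271591, 0.014322596602141857), 83.79524230957031)
```

View pics/s6.png

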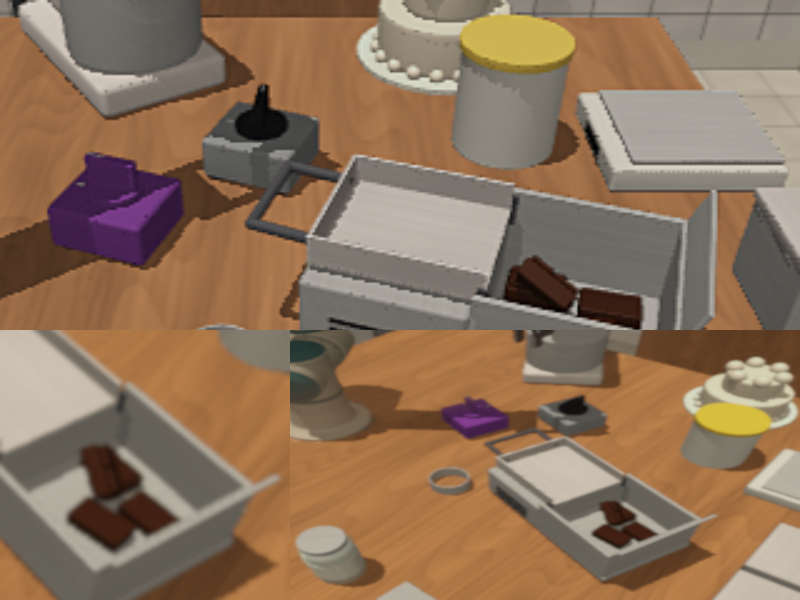

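Knob moved 75° clockwise (about 1.31 rad), so it is at the on stop. Only four chunks are clearly visible in the hopper, so I'll check from above with the wrist camera.

Call:
{"name": "play_rows", "arguments": {"xyz": [[30,20,0],[30,20,0],[30,20,0],[30,20,0],[30,20,0]], "dr": [[0,0,0],[0,0,0],[0,0,0],[0,0,0],[0,0,0]], "hand": [0.45,0.45,0.45,0.45,0.45]}}

```text
clock: 18.13
tool_pos: [0.4879, 0.1814, 0.2857]
eef_rot: [[0.993, -0.118, -0.001], [-0.118, -0.993, -0.0], [-0.001, 0.0, -1.0]]
contact_force: [-0.9, 0.2, 0.3]
grip_width: 0.448
```

Call:
{"name": "play_rows", "arguments": {"xyz": [[30,20,0],[30,20,0],[30,15,0],[25,10,0],[0,0,0]], "dr": [[0,0,0],[0,0,0],[0,0,0],[0,0,0],[0,0,0]], "hand": [0.45,0.45,0.45,0.45,0.45]}}

```text
clock: 18.55
tool_pos: [0.596, 0.1014, 0.2831]
eef_rot: [[0.993, -0.122, -0.003], [-0.122, -0.993, -0.001], [-0.003, 0.002, -1.0]]
contact_force: [0.0, -0.7, -0.2]
grip_width: 0.45
```

Run:
```python
from h import *
p,d=snapshot("wrist");cv2.imwrite("pics/w2.png",p);st=read_state();print(st['clock'],st['tool_pos'])
```

```text
18.6 [0.59455312 0.10289849 0.28375851]
```

View pics/w2.png

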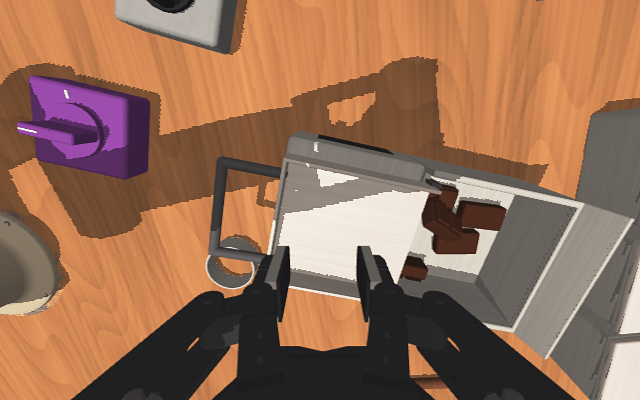

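Run:
```python
from h import *
st=read_state();p,d=snapshot("wrist");W=cloud(d,camera_model("wrist"),wrist_T(st,camera_model("wrist")))
a=np.deg2rad(-19.3); ex=np.array([np.cos(a),np.sin(a)]);ey=np.array([-ex[1],ex[0]]);O=np.array([.418+.235,.241])
m=cv2.inRange(cv2.cvtColor(p,cv2.COLOR_BGR2HSV),(0,60,20),(12,255,120));m[:,:395]=0;m[:175]=0;m[290:]=0;m[:,515:]=0
k,l,s,c=cv2.connectedComponentsWithStats(m)
for i in range(1,k):
    if s[i,4]>40:
        Q=W[l==i];X=Q[:,:2]@ex-O[0];Y=Q[:,:2]@ey-O[1];print(c[i].round(),s[i,4],*[np.percentile(v,[2,50,98]).round(3) for v in (X,Y,Q[:,2])])
```

```text
[459. 222.] 3513 [nan nan nan] [nan nan nan] [nan nan nan]
[415. 270.] 491 [nan nan nan] [nan nan nan] [nan nan nan]
```

Run:
```python
from h import *
st=read_state();p,d=snapshot("wrist");W=cloud(d,camera_model("wrist"),wrist_T(st,camera_model("wrist")))
a=np.deg2rad(-19.3); ex=np.array([np.cos(a),np.sin(a)]);ey=np.array([-ex[1],ex[0]]);O=np.array([.418+.235,.241])
for u0,u1,v0,v1 in ((403,427,260,278),(430,455,185,205),(465,500,205,225),(436,474,232,250)):
    Q=W[v0:v1,u0:u1].reshape(-1,3);Q=Q[np.isfinite(Q[:,0])];X=Q[:,:2]@ex-O[0];Y=Q[:,:2]@ey-O[1];print((u0,v0),*[np.percentile(v,[5,50,95]).round(3) for v in (X,Y,Q[:,2])])
```

```text
(403, 260) [0.023 0.042 0.061] [-0.073 -0.06  -0.056] [0.038 0.065 0.068]
(430, 185) [-0.01   0.045  0.063] [0.046 0.061 0.08 ] [0.031 0.056 0.146]
(465, 205) [0.088 0.111 0.135] [0.028 0.042 0.054] [0.046 0.056 0.057]
(436, 232) [0.05  0.078 0.112] [-0.02  -0.002  0.015] [0.053 0.057 0.085]
```

All five chunks are in the hopper, including the fifth near the front corner at melter (42, -60) mm, z 65 mm. The arm is clear of everything, so I'm handing in.

```bash
python3 -c "
from workcell import *
print(hand_in())"
```

```text
the job is handed in; nothing more can be done
None
```

I tipped all five chunks into the hopper and lowered the tray back level on its rest. Then I turned the grey control box's knob clockwise to the on stop. The job was handed in at about 19 s, with the arm clear of everything at z ≈ 0.28 m.

- **Tray:** empty and level, with the rim at the same height as at the start (147 mm). I held the handle the whole way down and let go only after easing off the pressure.
- **Lowering force:** at the end I pressed the tray onto its rest with about 36 N (40 N at the wrist in all), and the bar slipped about 5 mm in the fingers. The arm and the gripper's body were not in contact.
- **Chunks:** the fixed cameras showed only four clearly. The wrist view from above showed all five, with the fifth in the hopper's near corner at about melter (42, −60) mm.
- **Knob:** the bar moved from about −20.5° to −95.7°, roughly 1.31 rad clockwise. It stayed there after I let go.
- **Jar and cutter:** I did not touch either one, and the last pictures show both still standing. I did not measure their positions before and after.
- **Failed check:** one depth check on the chunks gave no numbers because of missing readings. I repeated it on smaller patches and it worked.

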